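# Hold the steel ball's tray over the inspection camera

## Robot

A 6-joint arm with a two-finger parallel gripper is mounted at the origin on a cart in front of the work surface, level with it; the furniture and walls round the work are solid. World frame = base frame: x ahead of the robot, y to its left, z up, the work surface at z = 0. Lengths are in mm, angles in degrees, forces in N, time in s.
With the tool pointing down it reaches from about 275 to 725 mm from the base axis. Payload 15.9 kg.
Tool frame: the origin (TCP) lies on the centre line of the jaws, within the pads' length; the fingertips stand 19 mm ahead of it and the grasp point (between the pads) is the TCP; z points along the fingers, y is the line along which they close (so a half turn about z gives the same grasp; the last joint's range is limited). The gripper opens to 85 mm and grips with 20 to 120 N. Pads are 22 mm wide; open, the fingers measure 114 mm over their backs; the gripper's body (76 mm by 85 mm) begins 54 mm behind the grasp point. The pads swing forward as they close: fully open they stand 13 mm farther back than shut.
Start: joints at [-73.854, 12.198, -1.971, 75.831, 0, 90], TCP at [139.037, -480.265, 211.906] pointing down, gripper open.
Joint ranges: [-170.91, 170.91], [-42.67, 98.43], [-65.05, 77.54], [-120.47, 116.71], [-90, 82.35], [-180, 180]. Speed limits (degrees/s): [108.29, 108.29, 136.94, 147.25, 180, 180].

## Interface

Orientations are given as [roll, pitch, yaw] about the fixed x, y, z axes, in that order (R = Rz(yaw) Ry(pitch) Rx(roll)).
In Python, from station import * gives the robot as it stands. The module is installed in compiled form; this text tells all that it offers.
- The arm moves only by the shell command python3 -m jog 'ROWS'. ROWS is JSON, a list that holds one entry, the list of rows, each a list of 7 numbers: the turn, a rotation vector about the tool's x, y, z each as a share of 5 degrees, from -1 to 1, then the shift along the tool's x, y, z each as a share of 25 mm, from -1 to 1, then the opening, from -1 (shut) to 1 (fully open). In form: [[[ax, ay, az, dx, dy, dz, jaw], ...]]. A call has 1 to 20 rows; each row shifts and turns the commanded pose from where the row before left it, along the tool's axes as they then stand; what a row does not reach is not made up. A row lasts 1/12 s, in which the tool goes at most 41.7 mm and 7.16 degrees, less where a joint would pass 70% of its speed; a pose out of reach is approached as far as the arm can. A call with a number of a shift or a turn outside -1 to 1 is refused whole. A call with a gripper value outside its range is refused whole. The fingers move at their own pace and stop on an object; the grip force is fixed at half the most. Time passes only in rows, so rows that do not move let the fingers close. It gives the time, the measured TCP pose, the force, the opening and the grip force at its end, in the units of the state.
- get_state(): the state, without advancing time (a new reading comes with each control period).
- snapshot(name): name is "side" or "top" or "wrist"; returns a dict with "img" (400x640x3 uint8, red, green, blue), "intrinsics" (3x3 intrinsics, pixels), "R" (3x3) and "t" (3): a world point X has camera coordinates R X + t. Camera axes: x right, y down, z forward; pixel columns grow to the right and rows downward; lengths in mm; the calibration is good to about 2 mm. A picture is of the moment at which its call begins. There is no depth.
- job_done(): hands the job in; it is judged then, once.
The state is a dict: "clock": time; "qpos": joint angles; "qvel": joint speeds; "effort": joint torques, N m; "ee_pos": TCP position; "eef_rot": TCP orientation; "ft_force": force on the tool from outside, world axes, zero at the start; "moment": the same for the moment, N m; "finger_gap": finger opening in mm; "gripper_force": force on a finger pad.
Only numpy, scipy, OpenCV 4.12 (cv2) and the standard library are available. Lean on these libraries where they do the work, as an engineer would, in place of code of your own. Each camera call takes 0.05 s, during which the arm holds its last target. There are 200 camera calls.

## Task

One of the two ball trays holds a dark steel ball, the other a white ceramic one. Pick up the tray with the steel ball by its upright grip, carry it so that the loose ball never leaves its shallow pocket, and finish holding it in the gripper, level and still, with the pocket centred over the lens of the upward-looking camera and the tray's underside about 50 mm above the lens, so that the ball can be viewed through the clear pocket floor. Do not put it down or let go; do not touch the camera, and leave the other tray with its ball and everything else where they are.

Things in the scene. Friction and masses are not known exactly. Their poses are not given: they have to be found in the camera images.
- tray_a: one of two alike ball trays: loose black plate 120 x 52 x 6 mm lying flat (x -76 to +44 mm, y +-26 mm), about 160 g; origin at the underside below the upright aluminium grip, z up; open ball pocket at x = -48 mm; at x = +33 mm a steel counterweight bar (18 x 42 mm, top 15 mm up) balances tray and ball at the grip. Either tray may hold the steel ball; trays and camera swap places.
- tray_b: one of two alike ball trays: loose black plate 120 x 52 x 6 mm lying flat (x -76 to +44 mm, y +-26 mm), about 160 g; origin at the underside below the upright aluminium grip, z up; open ball pocket at x = -48 mm; at x = +33 mm a steel counterweight bar (18 x 42 mm, top 15 mm up) balances tray and ball at the grip. Either tray may hold the steel ball; trays and camera swap places.
- tray_a_pocket (a point): centre of a 20 mm ball lying in the middle of tray_a's pocket, at (-48, 0, 13.5) mm in the tray's frame. The pocket is round, 31 mm wide, with a clear amber floor 3.5 mm above the tray's underside and a rim 2.5 mm high
- tray_a_grip (a point): where tray_a's grip is best pinched, at (0, 0, 40) mm in the tray's frame, axes as the tray's. The grip is an upright block 28 mm along x and 14 mm thick along y (pinch across y, from above), its top 56 mm above the underside; its foot, 36 x 24 mm, reaches 10 mm up
- tray_b_pocket (a point): centre of a 20 mm ball lying in the middle of tray_b's pocket, at (-48, 0, 13.5) mm in the tray's frame. The pocket is round, 31 mm wide, with a clear amber floor 3.5 mm above the tray's underside and a rim 2.5 mm high
- tray_b_grip (a point): where tray_b's grip is best pinched, at (0, 0, 40) mm in the tray's frame, axes as the tray's. The grip is an upright block 28 mm along x and 14 mm thick along y (pinch across y, from above), its top 56 mm above the underside; its foot, 36 x 24 mm, reaches 10 mm up
- ball_steel_center (a point): centre of the dark grey steel bearing ball, 20 mm in diameter, loose in the pocket of one of the trays (it can roll about 5 mm either way there)
- ball_ceramic_center (a point): centre of the white ceramic bearing ball, 20 mm in diameter, loose in the pocket of one of the trays (it can roll about 5 mm either way there)
- camera: inspection camera that looks straight up, fixed: grey base 80 x 80 x 10 mm with a black barrel 58 mm wide and a white ring light round a dark lens; 55 mm high. Origin: centre of its underside, z up
- lens (a point): centre of the camera's lens, on its top, 55 mm above the worktop
- mouse: bystander, loose: black and red computer mouse, 103x59x39 mm, at the right rear. Origin: centre of its underside
- vial_blue: bystander, loose: sample vial with a blue cap, 22 mm across, 52 mm high, at the back. Origin: centre of its underside
- vial_black: bystander, loose: sample vial with a black cap, 22 mm across, 52 mm high, at the back. Origin: centre of its underside
- dropper: bystander, loose: amber dropper bottle, 30 mm across, 74 mm high, at the back. Origin: centre of its underside
- marker: bystander, loose: white and red marker pen, 135 mm long, lying at the back. Origin: centre of its underside
- can: bystander, loose: black screw canister with a grey-blue lid, 40 mm across, 51 mm high, at the left rear. Origin: centre of its underside
- dish: bystander, loose: clear petri dish, 60 mm across, 13 mm high, near the right side. Origin: centre of its underside
Things that resemble listed ones, but are neither listed nor needed, are in the scene too. Leave any blue look-alike of the camera alone.

How it is judged:
By the outcome, as a careful person would: the job done as asked, in the order asked, and still so for the second after the job is handed in, while the arm keeps its last pose, push and grip.
It also fails if it takes over 48 s, if anything falls off the work surface, if the arm or the gripper's body presses on something with over 40 N, if the wrist force passes 120 N, or if a joint passes its speed limit or range.

## Working session

There is one attempt and no reset: what is moved stays moved. The work goes in short steps, Python scripts to look and compute and a shell command to move; the robot and the scene stay as the last step left them, time stands still between calls to the robot, and variables do not carry over. Pictures are saved under pics/ and viewed, at most 10 in all, crops included, and the job is handed in when it is done.

```bash
mkdir -p pics
cat > h.py <<'E'
from station import *
import numpy as np, cv2
def snap(n,f):
    s=snapshot(n); cv2.imwrite('pics/'+f+'.png',cv2.cvtColor(s['img'],cv2.COLOR_RGB2BGR)); np.savez('pics/'+f+'.npz',**s); return s
def load(f): return dict(np.load('pics/'+f+'.npz'))
def ray(s,u,v):
    R=np.array(s['R']);t=np.array(s['t']);d=R.T@np.linalg.inv(s['intrinsics'])@[u,v,1];return -R.T@t,d
def onz(s,u,v,z):
    c,d=ray(s,u,v);return c+d*(z-c[2])/d[2]
def proj(s,X):
    p=s['intrinsics']@(np.array(s['R'])@X+s['t']);return p[:2]/p[2]
def tri(a,pa,b,pb):
    A=[];B=[]
    for s,p in((a,pa),(b,pb)):
        c,d=ray(s,*p);d=d/np.linalg.norm(d);P=np.eye(3)-np.outer(d,d);A.append(P);B.append(P@c)
    X=np.linalg.solve(sum(A),sum(B));return X
E
python3 - <<'E'
from h import *
for n in('top','side','wrist'):
    s=snap(n,n+'0');print(n,onz(s,320,200,0),ray(s,320,200)[0])
print(get_state())
E
```

```text
top [ 563.31839309 -102.48077122    0.        ] [ 377.53454915  -70.10318003 1235.29366415]
side [ 574.39468346 -129.67517264    0.        ] [ 533.7490419   600.79023137 1021.34577723]
wrist [ 106.25741507 -484.77559746    0.        ] [ 210.10452184 -460.09137306  374.54507825]
{'clock': 0.15, 'qpos': array([-7.38550030e+01,  1.22175797e+01, -1.99787675e+00,  7.58311335e+01,
       -1.81016979e-03,  8.99992348e+01]), 'qvel': array([-0.02933886, -0.02545914,  0.13032084,  0.008297  , -0.01217452,
       -0.02253968]), 'effort': array([-3.89408460e-04, -6.86404538e+01,  4.87247121e+01,  1.32135631e-02,
       -7.94022128e-07,  3.16699072e-05]), 'ee_pos': array([ 138.95078124, -480.0292067 ,  211.55094406]), 'eef_rot': array([-1.79953410e+02,  1.80954698e-03,  1.61457636e+01]), 'ft_force': array([-0.5870756 ,  0.35989857,  0.82811555]), 'moment': array([ 0.02482289,  0.00690771, -0.01911773]), 'gripper_force': 0.0, 'finger_gap': 85.39142432063969}
```

View pics/top0.png

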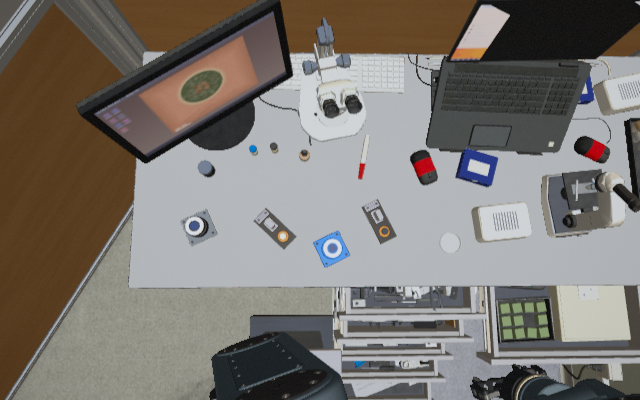

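View pics/side0.png

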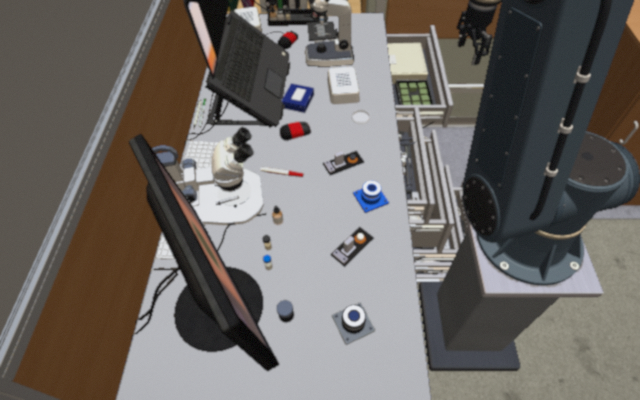

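Top view: grey camera at (198,227), one tray at (275,229) with a white-looking ball at (283,237), the other at (380,222) with its pocket at (384,231), and the blue decoy at (331,248). I'll enlarge these to confirm.

Run:
```python
from h import *
a=load('top0');b=load('side0')
i=a['img'][190:270,170:410];j=b['img'][140:270,310:400]
A=cv2.resize(i,None,fx=3.3,fy=3.3,interpolation=cv2.INTER_CUBIC);B=cv2.resize(j,None,fx=2.5,fy=2.5,interpolation=cv2.INTER_CUBIC)
o=np.zeros((A.shape[0]+B.shape[0],800,3),np.uint8);o[:A.shape[0],:A.shape[1]]=A;o[A.shape[0]:,:B.shape[1]]=B
cv2.imwrite('pics/z.png',o[...,::-1])
for n,p in dict(cam=(198,227),trA=(275,229),pkA=(283,237),trB=(380,222),pkB=(384,231),decoy=(331,246)).items(): print(n,onz(a,*p,55 if n in('cam','decoy') else 10))
for n,p in dict(cam=(353,316),pkA=(361,238),pkB=(353,158)).items(): print(n,onz(b,*p,55 if n in('cam','decoy') else 10))
print(tri(a,(198,227),b,(353,316)),tri(a,(283,237),b,(361,238)),tri(a,(384,231),b,(353,158)))
```

```text
cam [481.33956106 230.25325599  55.        ]
trA [479.02497648  25.45753409  10.        ]
pkA [456.37511427   2.69541126  10.        ]
trB [ 498.13901787 -273.23978925   10.        ]
pkB [ 472.4157923  -283.99336581   10.        ]
decoy [ 428.62431515 -130.32964732   55.        ]
cam [489.47590317 242.65178141  55.        ]
pkA [459.2964089    5.91747329  10.        ]
pkB [ 473.03967151 -284.47959989   10.        ]
[485.8695697  235.22310872  33.35584471] [457.81303373   2.8114965    4.27825008] [ 472.72648521 -283.98947692   10.44502431]
```

View pics/z.png

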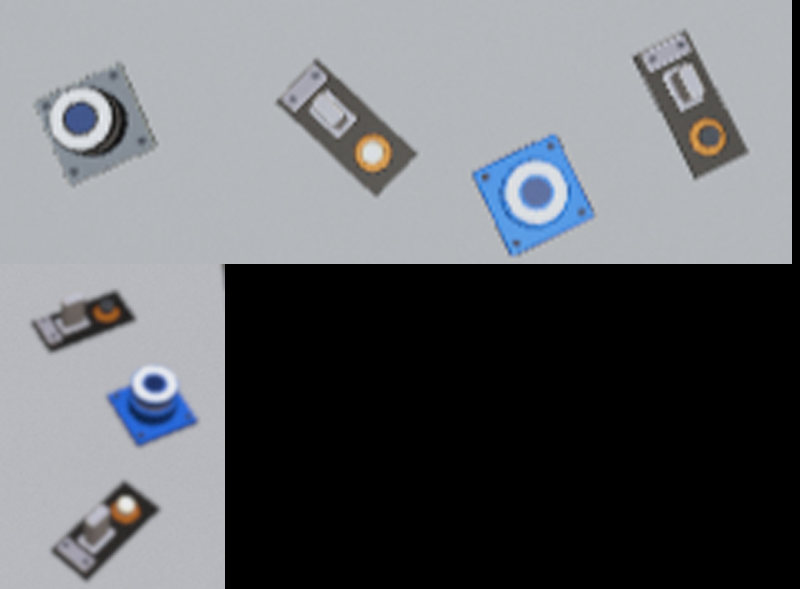

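The zoom shows the dark steel ball in the right tray (zoom (708,136), top pixel ≈(384.5,231)) and the white one in the middle tray. The lens is at zoom (80,118), top pixel ≈(194,226).

Run:
```python
from h import *
a=load('top0');b=load('side0')
def cen(s,f,box):
    x0,y0,x1,y1=box;m=f(s['img'][y0:y1,x0:x1].astype(int)).astype(np.uint8)
    c=max(cv2.findContours(m,cv2.RETR_EXTERNAL,cv2.CHAIN_APPROX_NONE)[0],key=cv2.contourArea)
    r=cv2.minAreaRect(c);return np.array(r[0])+[x0,y0],r,cv2.boxPoints(r)+[x0,y0]
white=lambda i:i.min(2)>215
amber=lambda i:(i[...,0]-i[...,2]>50)
dark=lambda i:i.max(2)<125
for s,bx in((a,(175,200,225,250)),(b,(325,295,380,345))):print(cen(s,white,bx)[:2])
p=[cen(s,white,bx)[0] for s,bx in((a,(175,200,225,250)),(b,(325,295,380,345)))]
X=tri(a,p[0],b,p[1]);print('lens',X,onz(a,*p[0],55),onz(b,*p[1],55))
q=[cen(s,amber,bx)[0] for s,bx in((a,(355,195,405,250)),(b,(315,145,370,180)))]
print('pk',q,tri(a,q[0],b,q[1]),onz(a,*q[0],6))
for s,bx in((a,(355,195,405,250)),(b,(315,145,370,180))):
    r=cen(s,dark,bx);P=np.array([onz(s,*c,6)[:2] for c in r[2]]);print(r[1],P.round(1).tolist(),P.mean(0))
```

```text
(array([194. , 225.5]), ((19.0, 25.5), (15.0, 16.0), 90.0))
(array([353.5, 315. ]), ((28.5, 20.0), (18.0, 19.0), 90.0))
lens [486.83566023 240.75263717  55.47668163] [485.44476491 241.17655623  55.        ] [488.24094144 240.24556393  55.        ]
pk [array([384., 231.]), array([352. , 159.5])] [ 474.4853875  -285.88552417    0.79923424] [ 472.72553435 -284.69161535    6.        ]
((23.643386840820312, 26.18406105041504), (41.3351936340332, 17.600421905517578), 62.7004280090332) [[542.4, -221.2], [565.8, -266.9], [459.7, -318.6], [437.0, -273.1]] [ 501.227638   -269.95176892]
((27.981233596801758, 16.951744079589844), (15.015630722045898, 38.72997283935547), 68.74949645996094) [[569.7, -272.0], [454.6, -330.7], [439.6, -271.5], [552.3, -215.7]] [ 504.05223863 -272.46902986]
```

```bash
python3 -m jog '[[[0,0,-1,0,0,0,1],[0,0,-1,0,0,0,1],[0,0,0,0.96,-0.07,0.1,1],[0,0,0,0.96,-0.07,0.1,1],[0,0,0,0.96,-0.07,0.1,1],[0,0,0,0.96,-0.07,0.1,1],[0,0,0,0.96,-0.07,0.1,1],[0,0,0,0.96,-0.07,0.1,1],[0,0,0,0.96,-0.07,0.1,1],[0,0,0,0.96,-0.07,0.1,1],[0,0,0,0.96,-0.07,0.1,1],[0,0,0,0.96,-0.07,0.1,1],[0,0,0,0.96,-0.07,0.1,1],[0,0,0,0.96,-0.07,0.1,1],[0,0,0,0.96,-0.07,0.1,1],[0,0,0,0.96,-0.07,0.1,1],[0,0,0,0.96,-0.07,0.1,1],[0,0,0,0.96,-0.07,0.1,1],[0,0,0,0.96,-0.07,0.1,1],[0,0,0,0.96,-0.07,0.1,1]]]'
python3 - <<'E'
from h import *
s=snap('wrist','w1');st=get_state();print(st['clock'],st['ee_pos'],st['eef_rot'],st['qpos'])
a=load('top0');b=load('side0');o=np.array([516,-263,0]);c=np.array([.899,.438,0])
for x,z in((0,56),(-48,6),(33,15),(-76,6)):print(proj(s,o+c*x+[0,0,z]))
for p in((148,160),(290,75)):
  for q in((272,365),(135,140)):print(p,q,tri(a,p,b,q),onz(a,*p,0))
E
```

```text
clock: 1.82
ee_pos: [513.8, -260.8, 166.5]
eef_rot: [-180.0, 0.0, 26.2]
ft_force: [0.2, -0.5, -0.1]
finger_gap: 85.2
gripper_force: 0.0
1.8667 [ 516.54058663 -258.6413459   165.68065275] [-1.79929775e+02 -3.88295269e-02  2.62584793e+01] [-2.66404934e+01  2.21135837e+01  4.84302457e+00  7.27620280e+01
  7.33309287e-02  1.27100983e+02]
[327.62828161 193.69309831]
[326.90914636 228.628407  ]
[327.48767273 144.9179063 ]
[326.75101224 255.36998445]
(148, 160) (272, 365) [662.4019933  362.3364497   87.37453253] [681.02872177 395.53489996   0.        ]
(148, 160) (135, 140) [655.80096064 214.7134522  612.44740308] [681.02872177 395.53489996   0.        ]
(290, 75) (272, 365) [ 846.6017352   138.59313902 -148.13065528] [945.17585203 -13.68088214   0.        ]
(290, 75) (135, 140) [868.2715456  -15.15246467 357.59182037] [945.17585203 -13.68088214   0.        ]
```

View pics/w1.png

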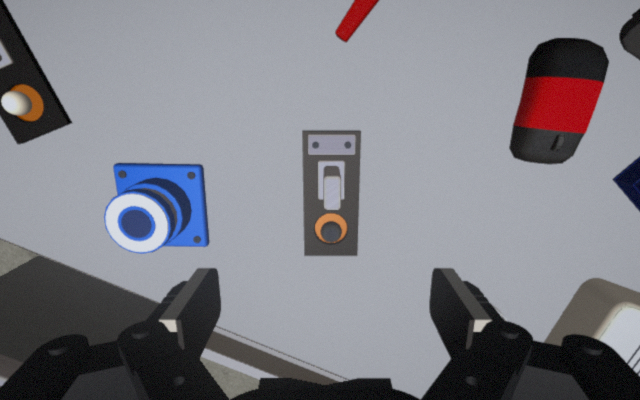

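The wrist view shows the tray upright in the image. The grip top is at about (332,187), the pocket with the steel ball at (331,229), and the counterweight at (331,145).

```bash
cat > m.py <<'E'
from h import *
def meas(s,box=(270,100,400,300)):
    x0,y0,x1,y1=box;i=s['img'][y0:y1,x0:x1].astype(int)
    m=((i.max(2)<110)|(i[...,0]-i[...,2]>50)).astype(np.uint8)
    c=max(cv2.findContours(m,cv2.RETR_EXTERNAL,cv2.CHAIN_APPROX_NONE)[0],key=cv2.contourArea)
    P=np.array([onz(s,*p,6)[:2] for p in cv2.boxPoints(cv2.minAreaRect(c))+[x0,y0]])
    e=[P[1]-P[0],P[2]-P[1]];L=max(e,key=np.linalg.norm);yaw=np.degrees(np.arctan2(*L[::-1]))%180
    am=(i[...,0]-i[...,2]>50).astype(np.uint8);ca=max(cv2.findContours(am,cv2.RETR_EXTERNAL,cv2.CHAIN_APPROX_NONE)[0],key=cv2.contourArea)
    (pc),r=cv2.minEnclosingCircle(ca);pc=np.array(pc)+[x0,y0]
    u=np.array([np.cos(np.radians(yaw)),np.sin(np.radians(yaw))])
    print('sizes',[np.linalg.norm(x).round(1) for x in e],'yaw',yaw,'cen',P.mean(0),'org from plate',P.mean(0)+16*u,'from pocket',onz(s,*pc,6)[:2]+48*u,'pk px',pc,r)
    return pc
E
python3 - <<'E'
from m import *
p=meas(load('w1'));print(tri(load('w1'),p,load('top0'),(384,231)))
i=load('w1')['img'];print(i[190:210,328:334].mean(1).astype(int)[::4].tolist(), i[200,312:350].mean(1).astype(int).tolist(), i[176:220,331].mean(1).astype(int).tolist())
E
```

```text
sizes [np.float64(50.5), np.float64(119.8)] yaw 27.828591675525416 cen [ 503.6559811  -273.58541474] org from plate [ 517.80555117 -266.11616667] from pocket [ 517.85065926 -264.19630459] pk px [330.5 227.5] 16.140111923217773
[ 473.26820195 -286.83389174   -0.71540481]
[[170, 170, 187], [173, 173, 189], [170, 172, 188], [173, 174, 190], [173, 174, 190]] [80, 81, 81, 82, 80, 81, 78, 86, 89, 86, 87, 107, 157, 174, 171, 175, 177, 177, 178, 177, 178, 179, 180, 182, 181, 181, 178, 175, 129, 93, 88, 80, 73, 76, 75, 74, 73, 80] [137, 163, 172, 173, 176, 177, 176, 175, 174, 176, 178, 178, 177, 176, 175, 175, 178, 178, 181, 177, 174, 177, 177, 177, 177, 178, 177, 180, 180, 182, 178, 176, 176, 153, 89, 75, 82, 109, 140, 143, 145, 144, 145, 143]
```

```bash
python3 -m jog '[[[0,0,-0.32,-0.07,0.26,0.4,1],[0,0,0,0,0,0.8,1],[0,0,0,0,0,0.8,1],[0,0,0,0,0,0.6,1],[0,0,0,0,0,0.4,1],[0,0,0,0,0,0,1],[0,0,0,0,0,0,1]]]'
python3 - <<'E'
from m import *
s=snap('wrist','w2');st=get_state();print(st['clock'],st['ee_pos'],st['eef_rot'])
print(proj(s,np.array([517.8,-265.2,56])))
p=meas(s,(200,60,460,330));print(tri(load('w1'),(330.5,227.5),s,p))
E
```

```text
clock: 2.45
ee_pos: [514.0, -268.2, 92.0]
eef_rot: [-180.0, 0.0, 27.7]
ft_force: [-0.5, -0.0, 1.1]
finger_gap: 85.4
gripper_force: 0.0
2.5 [ 514.52258176 -268.38414565   92.65411904] [ 1.79970901e+02 -2.07084461e-02  2.77449083e+01]
[322.06809179 220.31729988]
sizes [np.float64(50.6), np.float64(121.0)] yaw 29.515538469882188 cen [ 504.33081669 -274.28955459] org from plate [ 518.2543706  -266.40700131] from pocket [ 517.85479958 -262.73674118] pk px [321.73391724 257.02046204] 20.36263084411621
[ 472.99771841 -287.93229785   -1.41709931]
```

View pics/w2.png

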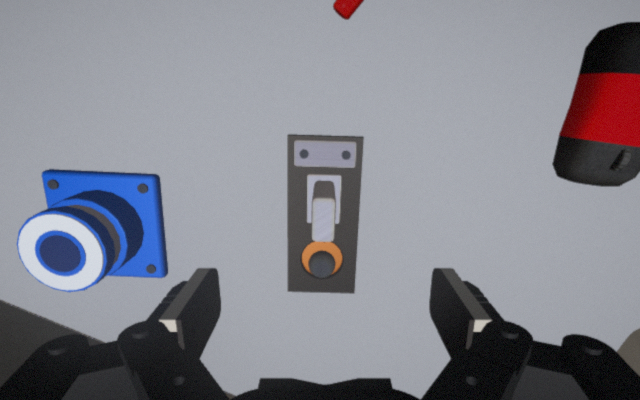

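In w2 the plate corners are at about (288,135), (363,137), (355,293) and (288,291), with the grip top spanning x 312–335 and y ≈195–241. The plate is slightly rotated, so I'll use the corners directly.

Run:
```python
from m import *
s=load('w2');w=load('w1')
P=np.array([onz(s,*p,6)[:2] for p in((288,135),(363,137),(355,293),(288,291))]);print(P,P.mean(0))
for k in((3,0),(2,1),(0,1),(3,2)):
    d=P[k[1]]-P[k[0]];print(k,np.linalg.norm(d),np.degrees(np.arctan2(d[1],d[0])))
# counterweight bolts
for q,p2 in(((303,153),(316,145)),((346,155),(347,145))): print(onz(s,*q,15),tri(s,q,w,p2))
i=s['img'].astype(int)
# grip top: edges
for r in(205,215,225,232):print(r,i[r,300:350].mean(1).astype(int).tolist())
```

```text
[[ 546.04808284 -223.69528873]
 [ 568.77981119 -269.73063766]
 [ 460.98150312 -323.68061955]
 [ 438.12759692 -276.52466936]] [ 503.48424852 -273.40780383]
(3, 0) 120.15729166037978 26.0827344077561
(2, 1) 120.54491183429582 26.58665947212586
(0, 1) 51.34184282963223 -63.72036735556436
(3, 2) 52.40214372326279 -64.14307315885812
[ 541.27879995 -238.17178096   15.        ] [ 543.33097287 -238.51458999   29.75428221]
[ 553.50804173 -264.25376488   15.        ] [ 552.78975518 -264.65951199    9.73166287]
205 [76, 75, 77, 76, 76, 74, 92, 153, 176, 177, 177, 157, 141, 166, 171, 175, 176, 174, 172, 174, 176, 177, 178, 177, 177, 176, 175, 176, 179, 175, 175, 176, 173, 172, 161, 133, 162, 174, 175, 171, 114, 77, 74, 78, 76, 76, 75, 74, 75, 73]
215 [78, 79, 74, 77, 75, 78, 94, 154, 175, 178, 176, 146, 142, 162, 170, 174, 175, 175, 179, 177, 180, 176, 176, 175, 174, 173, 178, 177, 177, 179, 178, 178, 174, 172, 146, 147, 168, 175, 170, 143, 95, 77, 73, 70, 71, 70, 68, 74, 72, 72]
225 [74, 76, 77, 73, 78, 73, 77, 72, 77, 73, 78, 91, 143, 168, 177, 177, 176, 180, 179, 179, 178, 179, 176, 174, 175, 176, 178, 177, 178, 177, 177, 176, 176, 168, 128, 85, 74, 71, 69, 69, 69, 72, 70, 69, 72, 72, 74, 72, 68, 72]
232 [74, 77, 73, 75, 77, 71, 71, 75, 73, 73, 76, 97, 149, 170, 175, 176, 176, 178, 178, 175, 177, 177, 180, 181, 179, 179, 184, 181, 179, 177, 177, 173, 167, 152, 109, 76, 73, 71, 72, 71, 71, 70, 71, 72, 71, 70, 72, 69, 71, 71]
```

```bash
python3 -m jog '[[[0,0,0.3,0.166,-0.03,0.3,1],[0,0,0,0,0,0.6,0.6],[0,0,0,0,0,0.6,0.2],[0,0,0,0,0,0.4,0],[0,0,0,0,0,0.19,-0.3],[0,0,0,0,0,0,-0.4],[0,0,0,0,0,0,-0.4],[0,0,0,0,0,0,-0.4]]]'
python3 - <<'E'
from m import *
s=snap('wrist','w3');st=get_state();print(st['ee_pos'],st['eef_rot'],st['finger_gap'],st['qpos'])
E
```

```text
clock: 3.17
ee_pos: [518.1, -265.9, 40.6]
eef_rot: [179.9, -0.0, 26.2]
ft_force: [-0.6, 1.0, 0.7]
finger_gap: 25.6
gripper_force: 0.0
[ 518.08655702 -265.92706349   40.56708773] [ 1.79941764e+02 -4.41554749e-02  2.62434263e+01] 25.808391656536152 [-2.71712662e+01  2.66301323e+01 -7.03296434e+00  5.62638238e+01
  7.45505686e-04  1.26585330e+02]
```

View pics/w3.png

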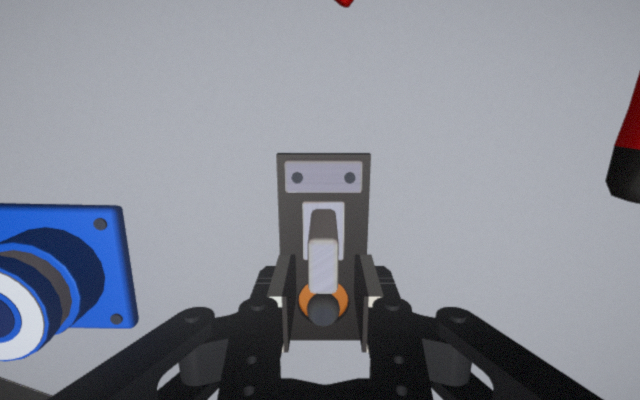

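The fingers straddle the grip evenly and the tray is square to them. Next I close slowly.

```bash
python3 -m jog '[[[0,0,0,0,0,0,-0.48],[0,0,0,0,0,0,-0.54],[0,0,0,0,0,0,-0.58],[0,0,0,0,0,0,-0.61],[0,0,0,0,0,0,-0.63],[0,0,0,0,0,0,-0.65],[0,0,0,0,0,0,-0.67],[0,0,0,0,0,0,-0.69],[0,0,0,0,0,0,-0.72],[0,0,0,0,0,0,-0.76],[0,0,0,0,0,0,-0.8],[0,0,0,0,0,0,-0.9],[0,0,0,0,0,0,-1],[0,0,0,0,0,0,-1],[0,0,0,0,0,0,-1],[0,0,0,0,0,0,-1]]]'
```

```text
clock: 4.55
ee_pos: [517.6, -265.6, 39.6]
eef_rot: [-180.0, 0.0, 26.2]
ft_force: [-0.4, 0.4, -0.2]
finger_gap: -0.1
gripper_force: 0.0
```

The gap went to zero, so the grip wasn't caught. I'll look before doing anything else.

Run:
```python
from m import *
s=snap('wrist','w4');st=get_state();print(st['ee_pos'],st['finger_gap'],st['gripper_force'],st['ft_force'])
p=snap('side','s4')
```

```text
[ 517.55263646 -265.63274417   39.64010787] 0.10313768700609247 0.0 [-0.92708511 -0.57405814  0.45265475]
```

View pics/w4.png

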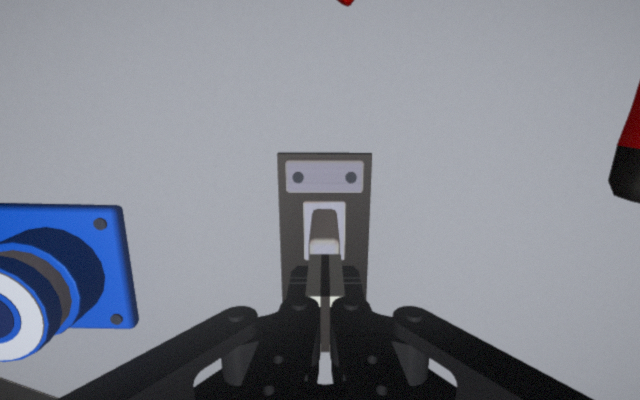

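Run:
```python
from m import *
s=load('w4');e=np.array([517.55,-265.63,39.64]);u=np.array([.8972,.4416,0]);v=np.array([.4416,-.8972,0])
for n,d in(('tcp',0),('tip',19),('back',-20),('54',-54)):
  for x in(-11,0,11):print(n,x,proj(s,e+u*x-[0,0,d]).round())
print('grip top',[proj(s,np.array([517.8,-266,56])+u*x).round() for x in(-14,0,14)],'foot',[proj(s,np.array([517.8,-266,10])+u*x).round() for x in(-18,18)])
c=ray(s,0,0)[0]-e;print('cam rel',c@u,c@v,c[2])
b=load('s4');print([proj(b,e-[0,0,d]).round() for d in(19,0,-54)],proj(b,np.array([517.8,-266,0])))
i=b['img'][110:210,290:410];cv2.imwrite('pics/s4z.png',cv2.resize(i,None,fx=6,fy=6,interpolation=cv2.INTER_CUBIC)[...,::-1])
```

```text
tcp -11 [323. 273.]
tcp 0 [323. 253.]
tcp 11 [323. 232.]
tip -11 [323. 257.]
tip 0 [323. 239.]
tip 11 [323. 220.]
back -11 [323. 294.]
back 0 [323. 272.]
back 11 [323. 249.]
54 -11 [323. 344.]
54 0 [323. 317.]
54 11 [323. 289.]
grip top [array([324., 296.]), array([324., 268.]), array([324., 239.])] foot [array([324., 260.]), array([324., 201.])]
cam rel 73.79666398747518 0.4839293537379677 163.08632146267894
[array([339., 160.]), array([339., 156.]), array([339., 144.])] [338.77278698 164.61769656]
```

View pics/s4z.png

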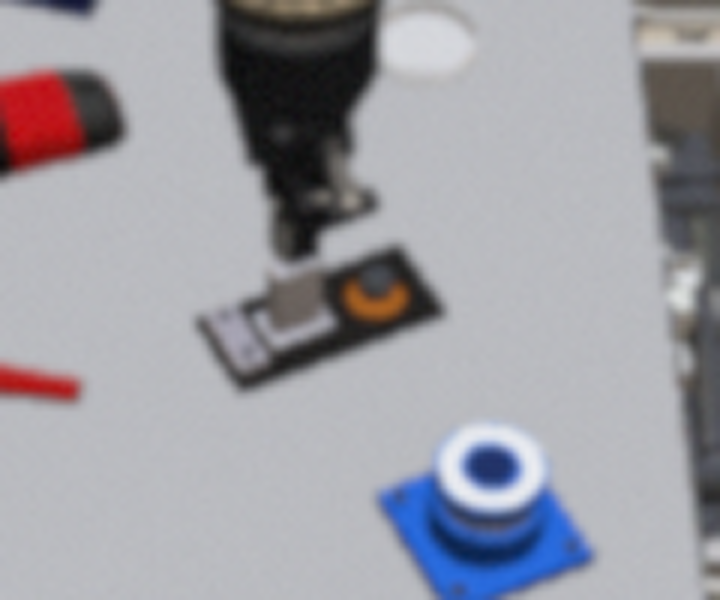

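The side crop shows the shut fingertips at about (295,255) in the crop, just above the grip top, so they stand about 35 mm higher than the reported TCP implies. I'll measure where the fingertips really are.

Run:
```python
from m import *
e=np.array([517.55,-265.63,39.64]);u=np.array([.8972,.4416,0]);v=np.array([.4416,-.8972,0])
b=load('s4');w=load('w4')
# triangulate shut fingertip: side view crop px -> full; wrist: tip of closed fingers (top edge at x=325)
i=w['img'].astype(int);print([int(x) for x in i[235:310:3,320].mean(1)],[int(x) for x in i[235:310:3,330].mean(1)])
sp=(290+295/6,110+257/6)
for py in(253,257,262):
    X=tri(w,(325,py),b,sp);d=X-e;print(py,X.round(1),'rel tool',(d@u).round(1),(d@v).round(1),d[2].round(1))
s=load('w3');e3=np.array([518.09,-265.93,40.57])
for l,r in(((293,255),(357,255)),((287,290),(363,290)),((284,345),(367,345))):
    c,d1=ray(s,*l);_,d2=ray(s,*r);k=25.7/np.linalg.norm(d1-d2);X=c+k*(d1+d2)/2-e3;print('w3',(X@u).round(1),(X@v).round(1),X[2].round(1))
i3=s['img'].astype(int)
for r in(257,262,270,290):print(r,[int(x) for x in i3[r,270:300].mean(1)],[int(x) for x in i3[r,345:380].mean(1)])
```

```text
[83, 108, 166, 171, 175, 175, 154, 71, 67, 68, 67, 59, 61, 62, 57, 52, 52, 55, 48, 48, 62, 148, 145, 142, 67] [79, 104, 165, 169, 176, 172, 159, 72, 66, 68, 70, 68, 64, 67, 61, 64, 62, 59, 60, 63, 78, 189, 189, 181, 73]
253 [ 519.8 -265.6   52.4] rel tool 2.1 1.0 12.7
257 [ 519.1 -265.9   52.7] rel tool 1.2 1.0 13.1
262 [ 518.2 -266.3   53.3] rel tool 0.2 0.9 13.6
w3 13.1 0.7 30.9
w3 11.4 0.7 55.2
w3 0.3 0.8 69.2
257 [172, 174, 173, 173, 171, 172, 171, 162, 113, 83, 76, 76, 77, 79, 74, 77, 76, 76, 77, 75, 52, 44, 45, 48, 40, 59, 65, 67, 71, 70] [65, 66, 67, 67, 69, 68, 66, 65, 66, 59, 49, 43, 43, 44, 45, 65, 78, 79, 77, 75, 75, 76, 78, 78, 77, 78, 88, 142, 167, 173, 174, 172, 174, 171, 174]
262 [169, 171, 172, 172, 171, 168, 127, 88, 76, 79, 77, 78, 76, 75, 74, 75, 77, 76, 75, 55, 41, 45, 38, 40, 43, 51, 64, 65, 67, 71] [65, 66, 68, 64, 63, 60, 64, 65, 61, 55, 47, 41, 45, 43, 42, 47, 68, 73, 76, 76, 77, 80, 75, 76, 75, 77, 76, 82, 110, 156, 173, 172, 175, 173, 177]
270 [44, 46, 49, 47, 66, 78, 79, 80, 78, 74, 76, 75, 76, 76, 78, 78, 75, 58, 44, 42, 40, 42, 40, 39, 43, 49, 58, 68, 67, 69] [64, 60, 66, 59, 59, 61, 61, 62, 62, 51, 46, 42, 37, 38, 43, 42, 44, 42, 64, 73, 72, 76, 74, 76, 76, 75, 79, 77, 74, 76, 73, 56, 47, 39, 43]
290 [72, 77, 71, 77, 76, 74, 76, 73, 70, 76, 72, 75, 66, 50, 39, 34, 40, 39, 43, 35, 36, 38, 35, 34, 40, 36, 52, 61, 65, 61] [71, 55, 58, 57, 59, 58, 59, 56, 53, 44, 36, 37, 41, 34, 37, 40, 33, 36, 41, 37, 40, 42, 58, 69, 72, 72, 73, 72, 74, 70, 73, 73, 75, 74, 72]
```

The fingertips are really about 37 mm higher than the reported TCP implies; the shut fingers cleared the grip's 56 mm top. I'll reopen, descend farther in steps while watching the force, and check.

```bash
python3 -m jog '[[[0,0,0,0,0,0,-0.3],[0,0,0,0,0,0,-0.3],[0,0,0,0,0,0,-0.3],[0,0,0,0,0,0,-0.3],[0,0,0,0,0,0.2,-0.3],[0,0,0,0,0,0.3,-0.3],[0,0,0,0,0,0.2,-0.3],[0,0,0,0,0,0.1,-0.3],[0,0,0,0,0,0,-0.3],[0,0,0,0,0,0,-0.3]]]'
python3 - <<'E'
from m import *
s=snap('wrist','w5');b=snap('side','s5');st=get_state();print(st['ee_pos'],st['finger_gap'],st['ft_force'])
A=cv2.resize(b['img'][110:190,300:400],None,fx=4,fy=4,interpolation=cv2.INTER_CUBIC);B=s['img'][140:400,150:500]
o=np.zeros((320,760,3),np.uint8);o[:,:400]=A;o[:260,410:760]=B;cv2.imwrite('pics/c5.png',o[...,::-1])
E
```

```text
clock: 5.48
ee_pos: [517.4, -265.5, 19.4]
eef_rot: [-180.0, 0.0, 26.2]
ft_force: [0.1, 0.4, -0.2]
finger_gap: 29.4
gripper_force: 0.0
[ 517.7108808  -265.68695914   19.83380877] 29.765013847747287 [-0.20825162 -0.63808415 -0.09724945]
```

View pics/c5.png

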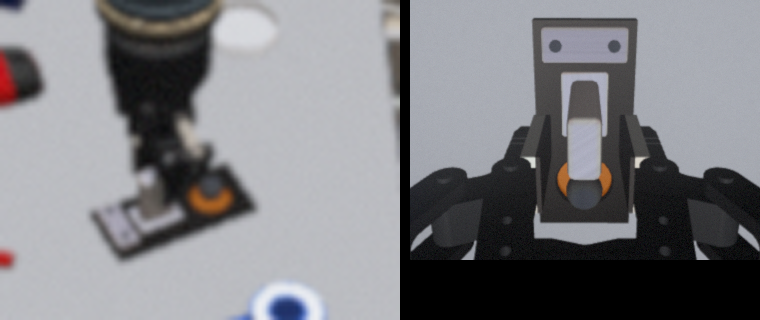

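The fingers now straddle the grip's upper part and the ball sits in its pocket. I'll go about 15 mm lower.

```bash
python3 -m jog '[[[0,0,0,0,0,0.12,-0.3],[0,0,0,0,0,0.12,-0.3],[0,0,0,0,0,0.1,-0.3],[0,0,0,0,0,0.08,-0.3],[0,0,0,0,0,0.04,-0.3],[0,0,0,0,0,0,-0.3]]]'
python3 - <<'E'
from station import *
print(get_state()['ft_force'],get_state()['ee_pos'])
E
```

```text
clock: 6.08
ee_pos: [517.4, -265.5, 7.8]
eef_rot: [-180.0, 0.0, 26.2]
ft_force: [0.5, -0.1, 0.2]
finger_gap: 29.9
gripper_force: 0.0
[ 0.46275016 -0.13601629  0.19579988] [ 517.40594191 -265.54581103    7.81256511]
```

```bash
python3 -m jog '[[[0,0,0,0,0,0.08,-0.3],[0,0,0,0,0,0.08,-0.36],[0,0,0,0,0,0.04,-0.42],[0,0,0,0,0,0,-0.48],[0,0,0,0,0,0,-0.54],[0,0,0,0,0,0,-0.58],[0,0,0,0,0,0,-0.61],[0,0,0,0,0,0,-0.63],[0,0,0,0,0,0,-0.65],[0,0,0,0,0,0,-0.67],[0,0,0,0,0,0,-0.69],[0,0,0,0,0,0,-0.72],[0,0,0,0,0,0,-0.76],[0,0,0,0,0,0,-0.8],[0,0,0,0,0,0,-0.9],[0,0,0,0,0,0,-1],[0,0,0,0,0,0,-1],[0,0,0,0,0,0,-1]]]'
```

```text
clock: 7.58
ee_pos: [517.6, -265.6, 3.3]
eef_rot: [180.0, -0.0, 26.2]
ft_force: [-1.1, 1.7, 5.5]
finger_gap: 13.1
gripper_force: 58.8
```

```bash
python3 -m jog '[[[0,0,0,0,0,-0.02,-1],[0,0,0,0,0,-0.04,-1],[0,0,0,0,0,-0.06,-1],[0,0,0,0,0,-0.1,-1],[0,0,0,0,0,-0.12,-1],[0,0,0,0,0,-0.12,-1],[0,0,0,0,0,-0.1,-1],[0,0,0,0,0,-0.06,-1],[0,0,0,0,0,-0.02,-1],[0,0,0,0,0,0,-1],[0,0,0,0,0,0,-1]]]'
python3 - <<'E'
from m import *
s=snap('wrist','w6');b=snap('side','s6');st=get_state();print(st['ee_pos'],st['finger_gap'],st['ft_force'],st['moment'])
A=cv2.resize(b['img'][110:190,300:400],None,fx=4,fy=4,interpolation=cv2.INTER_CUBIC);B=s['img'][140:400,150:500]
o=np.zeros((320,760,3),np.uint8);o[:,:400]=A;o[:260,410:760]=B;cv2.imwrite('pics/c6.png',o[...,::-1])
E
```

```text
clock: 8.5
ee_pos: [517.5, -265.6, 19.1]
eef_rot: [-180.0, 0.0, 26.2]
ft_force: [-0.8, 0.2, -1.4]
finger_gap: 13.2
gripper_force: 58.3
[ 517.51298266 -265.58654902   19.03682622] 13.180735467535804 [-0.1325165  -1.09894744 -1.58407234] [-0.03042272 -0.00320891 -0.01516302]
```

View pics/c6.png

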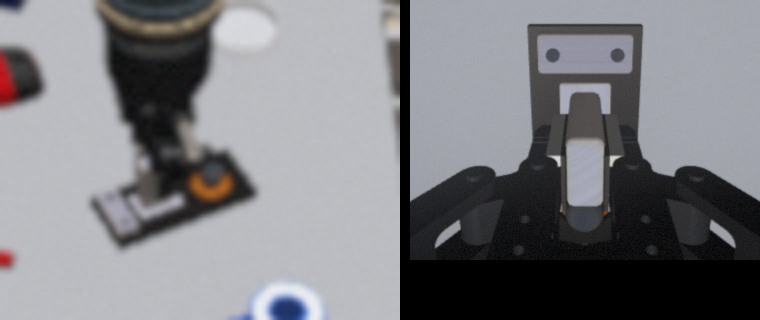

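The tray is lifted: gap 13.2, force −1.6 N, moment about zero so it's balanced. The ball shows in the pocket. The tray underside is at the reading minus 3.3 mm, so I need z ≈ 108.

```bash
python3 -m jog '[[[0,0,0,0,0,-0.04,-1],[0,0,0,0,0,-0.08,-1],[0,0,0,0,0,-0.14,-1],[0,0,0,0,0,-0.2,-1],[0,0,0,0,0,-0.24,-1],[0,0,0,0,0,-0.24,-1],[0,0,0,0,0,-0.24,-1],[0,0,0,0,0,-0.24,-1],[0,0,0,0,0,-0.24,-1],[0,0,0,0,0,-0.24,-1],[0,0,0,0,0,-0.24,-1],[0,0,0,0,0,-0.24,-1],[0,0,0,0,0,-0.24,-1],[0,0,0,0,0,-0.24,-1],[0,0,0,0,0,-0.24,-1],[0,0,0,0,0,-0.2,-1],[0,0,0,0,0,-0.14,-1],[0,0,0,0,0,-0.08,-1],[0,0,0,0,0,-0.04,-1],[0,0,0,0,0,0,-1]]]'
python3 -m jog '[[[0,0,-0.02,0.033,-0.024,0,-1],[0,0,-0.04,0.065,-0.048,0,-1],[0,0,-0.08,0.13,-0.097,0,-1],[0,0,-0.12,0.196,-0.145,0,-1],[0,0,-0.16,0.26,-0.194,0,-1],[0,0,-0.2,0.326,-0.242,0,-1],[0,0,-0.2,0.326,-0.242,0,-1],[0,0,-0.2,0.326,-0.242,0,-1],[0,0,-0.2,0.326,-0.242,0,-1],[0,0,-0.2,0.326,-0.242,0,-1],[0,0,-0.2,0.326,-0.242,0,-1],[0,0,-0.2,0.326,-0.242,0,-1],[0,0,-0.2,0.326,-0.242,0,-1],[0,0,-0.2,0.326,-0.242,0,-1],[0,0,-0.2,0.326,-0.242,0,-1],[0,0,-0.2,0.326,-0.242,0,-1],[0,0,-0.16,0.26,-0.194,0,-1],[0,0,-0.12,0.196,-0.145,0,-1],[0,0,-0.06,0.098,-0.072,0,-1],[0,0,-0.02,0.033,-0.024,0,-1]]]'
python3 - <<'E'
from m import *
s=snap('wrist','w7');snap('side','s7');snap('top','t7')
a=load('w6')['img'].astype(int);b=s['img'].astype(int)
print(np.abs(a-b)[150:350,280:370].mean(2).mean(), [int(x) for x in b[340:376:4,325].mean(1)],[int(x) for x in a[340:376:4,325].mean(1)])
st=get_state();print(st['ee_pos'],st['eef_rot'],st['qpos'],np.hypot(*st['ee_pos'][:2]))
E
```

```text
clock: 10.27
ee_pos: [517.6, -265.6, 108.2]
eef_rot: [180.0, -0.0, 26.2]
ft_force: [0.3, 0.5, -1.5]
finger_gap: 13.4
gripper_force: 58.4
clock: 11.93
ee_pos: [569.7, -123.6, 108.2]
eef_rot: [-180.0, 0.0, 41.2]
ft_force: [-0.6, 0.0, -0.6]
finger_gap: 13.3
gripper_force: 58.4
6.760592592592593 [183, 170, 69, 72, 69, 71, 73, 68, 36] [174, 165, 63, 65, 66, 65, 66, 69, 39]
[ 569.48509411 -124.33074919  108.16473255] [1.79997584e+02 5.63531888e-03 4.11242295e+01] [-1.23122179e+01  2.40708323e+01 -6.85285554e-01  6.52452985e+01
 -5.96558388e-03  1.26563553e+02] 582.8991401642141
```

```bash
python3 -m jog '[[[0,0,-0.02,0.033,-0.024,0,-1],[0,0,-0.04,0.065,-0.048,0,-1],[0,0,-0.08,0.13,-0.097,0,-1],[0,0,-0.12,0.196,-0.145,0,-1],[0,0,-0.16,0.26,-0.194,0,-1],[0,0,-0.2,0.326,-0.242,0,-1],[0,0,-0.2,0.326,-0.242,0,-1],[0,0,-0.2,0.326,-0.242,0,-1],[0,0,-0.2,0.326,-0.242,0,-1],[0,0,-0.2,0.326,-0.242,0,-1],[0,0,-0.2,0.326,-0.242,0,-1],[0,0,-0.2,0.326,-0.242,0,-1],[0,0,-0.2,0.326,-0.242,0,-1],[0,0,-0.2,0.326,-0.242,0,-1],[0,0,-0.2,0.326,-0.242,0,-1],[0,0,-0.2,0.326,-0.242,0,-1],[0,0,-0.2,0.326,-0.242,0,-1],[0,0,-0.2,0.326,-0.242,0,-1],[0,0,-0.2,0.326,-0.242,0,-1],[0,0,-0.2,0.326,-0.242,0,-1]]]'
python3 -m jog '[[[0,0,-0.2,0.326,-0.242,0,-1],[0,0,-0.2,0.326,-0.242,0,-1],[0,0,-0.2,0.326,-0.242,0,-1],[0,0,-0.2,0.326,-0.242,0,-1],[0,0,-0.2,0.326,-0.242,0,-1],[0,0,-0.2,0.326,-0.242,0,-1],[0,0,-0.2,0.326,-0.242,0,-1],[0,0,-0.2,0.326,-0.242,0,-1],[0,0,-0.2,0.326,-0.242,0,-1],[0,0,-0.2,0.326,-0.242,0,-1],[0,0,-0.2,0.326,-0.242,0,-1],[0,0,-0.2,0.326,-0.242,0,-1],[0,0,-0.16,0.26,-0.194,0,-1],[0,0,-0.16,0.26,-0.194,0,-1],[0,0,-0.12,0.196,-0.145,0,-1],[0,0,-0.12,0.196,-0.145,0,-1],[0,0,-0.08,0.13,-0.097,0,-1],[0,0,-0.04,0.065,-0.048,0,-1],[0,0,-0.02,0.033,-0.024,0,-1],[0,0,0,0,0,0,-1]]]'
python3 - <<'E'
from m import *
s=snap('wrist','w8')
b=s['img'].astype(int);print([int(x) for x in b[340:376:4,325].mean(1)])
st=get_state();print(st['ee_pos'],st['eef_rot'],st['qpos'],np.hypot(*st['ee_pos'][:2]))
y=np.radians(st['eef_rot'][2]);u=np.array([np.cos(y),np.sin(y)]);v=np.array([u[1],-u[0]])
d=np.array([486.8,240.8])-(st['ee_pos'][:2]-48*u);print('remaining',d,d@u,d@v)
E
```

```text
clock: 13.75
ee_pos: [582.1, 49.4, 108.1]
eef_rot: [-180.0, 0.0, 58.3]
ft_force: [0.2, 0.7, -1.5]
finger_gap: 13.7
gripper_force: 58.3
clock: 15.42
ee_pos: [549.3, 201.7, 108.2]
eef_rot: [180.0, 0.0, 73.7]
ft_force: [-0.6, -0.0, -2.1]
finger_gap: 13.3
gripper_force: 58.4
[183, 172, 71, 69, 73, 73, 64, 68, 31]
[549.27576602 201.53912405 108.15747178] [1.79998800e+02 3.86148482e-03 7.37328632e+01] [ 2.01511794e+01  2.43226848e+01 -3.04140791e-01  6.53745013e+01
 -3.81970181e-03  1.26418316e+02] 585.0828023958936
remaining [-49.03019098  85.33924953] 68.18863977248002 -70.97222375489784
```

```bash
python3 -m jog '[[[0,0,0,0.037,-0.038,0,-1],[0,0,0,0.074,-0.077,0,-1],[0,0,0,0.148,-0.154,0,-1],[0,0,0,0.221,-0.23,0,-1],[0,0,0,0.295,-0.307,0,-1],[0,0,0,0.295,-0.307,0,-1],[0,0,0,0.295,-0.307,0,-1],[0,0,0,0.295,-0.307,0,-1],[0,0,0,0.295,-0.307,0,-1],[0,0,0,0.295,-0.307,0,-1],[0,0,0,0.221,-0.23,0,-1],[0,0,0,0.148,-0.154,0,-1],[0,0,0,0.074,-0.077,0,-1],[0,0,0,0.037,-0.038,0,-1],[0,0,0,0,0,0,-1],[0,0,0,0,0,0,-1],[0,0,0,0,0,0,-1],[0,0,0,0,0,0,-1]]]'
python3 - <<'E'
from m import *
s=snap('wrist','w9');a=snap('top','t9');b=snap('side','s9')
st=get_state();print(st['ee_pos'],st['eef_rot'],st['finger_gap'],st['clock'])
i=s['img'].astype(int);print([int(x) for x in i[340:376:4,325].mean(1)])
for n,c in(('top',a),('side',b)):
    L=proj(c,np.array([486.8,240.8,111]));x,y=L.round().astype(int);print(n,'pred pocket px',L)
    j=c['img'].astype(int)[y-25:y+25,x-25:x+25]
    am=(j[...,0]-j[...,2]>50);dk=j.max(2)<110;yy,xx=np.nonzero(am)
    print('amber',am.sum(), (xx.min()+x-25,xx.max()+x-25,yy.min()+y-25,yy.max()+y-25) if am.any() else None)
    for r in range(10,42,1):print(''.join('a' if am[r,k] else '#' if dk[r,k] else 'w' if j[r,k].min()>210 else '.' for k in range(50)))
E
```

```text
clock: 16.97
ee_pos: [500.4, 286.8, 108.1]
eef_rot: [180.0, 0.0, 73.7]
ft_force: [-1.2, 0.6, -0.6]
finger_gap: 13.1
gripper_force: 58.4
[500.28396719 286.89062358 108.15899898] [1.79998738e+02 2.17560558e-03 7.37270891e+01] 13.30636119238132 17.1167
[176, 167, 67, 70, 69, 68, 69, 70, 28]
top pred pocket px [188.48820982 223.0152038 ]
amber 80 (np.int64(183), np.int64(194), np.int64(218), np.int64(229))
#######...........................................
###########.......................................
##############....................................
##################................................
#####################....................#........
########################..........................
####..#####.################......................
###....####....################...................
###.....###.....###################...............
###.....###.....######################............
##.....#####...########aaaaaa###########..........
##.....#####...######aaaaaaaaa############........
###...######..#######aa.##aaaaa########.###.......
#########.....######a.#####aaaa
[... 1930 characters left out ...]
#############################........
##########################################.....###
##########################################....####
###########################################....###
############################################......
##############################################....
################################################..
..##############################################..
...####.#########################################.
.........#################################..######
.........#######......####################.#######
.........######........###########################
.........#####.........###########################
........#######........###########################
```

Run:
```python
from m import *
s=load('w9');st=get_state();e=st['ee_pos']
i=s['img'].astype(int)
# far plate edge: row ~165; find dark extents on rows
for r in(166,168,170,175):
    d=np.nonzero(i[r,230:420].max(1)<120)[0]+230;l,h=d.min()-.5,d.max()+.5
    c,a=ray(s,l,r);_,b=ray(s,h,r);k=52/np.linalg.norm(a-b);X=c+k*(a+b)/2-e;y=np.radians(st['eef_rot'][2]);u=np.array([np.cos(y),np.sin(y),0]);print(r,l,h,'plate top z',X[2]+e[2],'tool x',X@u)
a=load('t9');p=(188.5,223.7);print(onz(a,*p,111),'lens via top at55: 485.4,241.2; tri 486.8,240.8')
t=load('top0')['img'].astype(int);n=a['img'].astype(int);df=np.abs(t-n).max(2)
for nm,(x,y) in dict(trayA=(275,229),decoy=(331,246),can=(206,168),vials=(262,149),marker=(363,157),mouse=(424,167),dish=(450,243)).items():print(nm,df[y-14:y+14,x-14:x+14].mean().round(1))
```

```text
166 267.5 382.5 plate top z 110.60306072251825 tool x 43.5383402527848
168 267.5 382.5 plate top z 110.86596104897794 tool x 42.673049454403966
170 267.5 382.5 plate top z 111.12886137543762 tool x 41.80775865602316
175 267.5 382.5 plate top z 111.7861121915868 tool x 39.644531660071046
[485.02484997 240.69517912 111.        ] lens via top at55: 485.4,241.2; tri 486.8,240.8
trayA 7.7
decoy 8.4
can 8.2
vials 8.5
marker 8.6
mouse 7.7
dish 8.6
```

The checks agree. The underside is about 105 mm above the worktop, which is 50 mm above the lens. The pocket is within 1 mm of the lens axis, the ball is in its pocket, and the bystanders haven't moved.

```bash
python3 -m jog '[[[0,0,0,0,0,0,-1],[0,0,0,0,0,0,-1],[0,0,0,0,0,0,-1],[0,0,0,0,0,0,-1]]]' && python3 -c "from station import *; print(job_done())"
```

```text
clock: 17.45
ee_pos: [500.2, 287.1, 108.1]
eef_rot: [-180.0, 0.0, 73.7]
ft_force: [-0.4, -0.7, -1.8]
finger_gap: 13.2
gripper_force: 58.4
the job is handed in; nothing more can be done
None
```

I handed the job in at 17.5 s: the steel-ball tray is gripped level and still, its pocket within about 1 mm of the lens axis and its underside about 50 mm above the lens; the first close missed because the fingers stand about 37 mm higher than the reported tool position implies, so I regripped lower.

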